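Roll the label roll into the printer's bay and shut the lid

ROBOT

A 7-joint arm with a two-finger parallel gripper is mounted at the origin on the work surface; the furniture and walls round the work are solid. World frame = base frame: x ahead of the robot, y to its left, z up, the work surface at z = 0. Lengths are in m, angles in rad, forces in N, time in s.
With the tool pointing down it reaches from about 0.4 to 0.85 m from the base axis. Payload 10.4 kg.
Tool frame: the origin (TCP) lies at the very end of the fingers, on their centre line; the grasp point (between the pads) lies 19 mm behind it; z points along the fingers, y is the line along which they close (so a half turn about z gives the same grasp; the last joint's range is limited). The gripper opens to 85 mm and grips with 20 to 120 N. Pads are 22 mm wide; open, the fingers measure 114 mm over their backs; the gripper's body (76 mm by 85 mm) begins 54 mm behind the grasp point. The pads swing forward as they close: fully open they stand 13 mm farther back than shut.
Start: joints at [-1.203, 0.332, -0.065, 1.46, 0.022, 1.35, -0.088], TCP at [0.238, 0.578, 0.231] pointing down, gripper open.
Joint ranges: [-2.6, 2.6], [-0.5, 2.12], [-1.47, 1.34], [0.16, 2.42], [-1.27, 4.41], [0.06, 2.06], [-2.6, 2.6]. Speed limits (rad/s): [2.22, 2.22, 2.79, 2.79, 3.14, 3.14, 3.14].

INTERFACE

Orientations are given as [roll, pitch, yaw] about the fixed x, y, z axes, in that order (R = Rz(yaw) Ry(pitch) Rx(roll)).
In Python, from plant import env gives the robot as it stands.
- The arm moves only by the tool servo_tool, never from a script. Its argument "series" is a list of rows, each an object with "translation": the shift along the tool's x, y, z scaled (see below), a list of three; "dr": the turn, a rotation vector about the tool's x, y, z scaled (see below), a list of three; "gripper": the closure, from -1 (fully open) to 1 (shut), so that 0 is half open. In form: [{"translation": [dx, dy, dz], "dr": [wx, wy, wz], "gripper": gripper}, ...]. A call has exactly 10 rows; each row shifts and turns the commanded pose from where the row before left it, along the tool's axes as they then stand; what a row does not reach is not made up. The controller multiplies each number of a shift by 0.075 m and each number of a turn by 4 degrees. A row lasts 1/8 s, in which the tool goes at most 62.5 mm and 10.7 degrees, less where a joint would pass 70% of its speed; a pose out of reach is approached as far as the arm can. A call with a number of a shift or a turn outside -1 to 1 is refused whole. A call with a gripper value outside its range is refused whole. The fingers move at their own pace and stop on an object; "force" is the grip in N (left out, the last holds). Time passes only in rows, so rows that do not move let the fingers close, or fill a call up. It gives the time, the measured TCP pose, the force, the opening and the grip force at its end, in the units of the state.
- env.state(): the state, without advancing time (a new reading comes with each control period).
- env.grab_frame(name): name is "scene" or "top" or "wrist"; returns the picture (384x512x3 uint8, red, green, blue); there is no depth.
- env.camera_info(name): a dict with "fx", "fy", "cx", "cy" (pixels), "k1" (the pictures are not rectified: a ray, as slopes to the right and down, at radius r is drawn at 1 + k1 r^2 times it, then the intrinsics apply), "R" (3x3) and "t" (3): a world point X has camera coordinates R X + t; the wrist camera has in their place "mount" (4x4, takes a point from camera to tool coordinates, whose origin is the TCP and whose axes are the flange's). Camera axes: x right, y down, z forward; pixel columns grow to the right and rows downward; lengths in m; the calibration is good to about 2 mm. A picture is of the moment at which its call begins: read the wrist's pose just before it. camera_info takes no time and is no camera call.
- env.hand_in(): hands the job in; it is judged then, once.
Trained networks look in the newest picture that a camera, given by its name, has taken for a name from the list of things; names that differ only in an ending like _2 or _b are one class to them, and where a whole thing is asked for, a point or a joint stands for the part that bears it (a point fixed in the world has none). Each returns a list of dicts, best first, with "conf" (0 to 1); they miss things now and then, are a little off and sometimes report something else, mostly with a low value. They report only what shows in the picture. A call takes as long as a camera call. They do not tell look-alikes from the thing itself.
- env.search_frame(camera, label): "pixel" ([column, row] in pixels, amid what is visible of it).
- env.spot_point(camera, label): "pixel" ([column, row] in pixels: a listed point, or the origin of a listed thing).
The state is a dict: "time_s": time; "qpos": joint angles; "qd": joint speeds; "effort": joint torques, N m; "tcp_pos": TCP position; "eef_rot": TCP orientation; "contact_force": force on the tool from outside, world axes, zero at the start; "torque": the same for the moment, N m; "grip_width": finger opening in m; "grasp_force": force on a finger pad.
Only numpy, scipy, OpenCV 4.12 (cv2) and the standard library are available. Lean on these libraries where they do the work, as an engineer would, in place of code of your own. Each camera call takes 0.05 s, during which the arm holds its last target. There are 200 camera calls.

TASK

Load the label printer: with a fingertip on top of the label roll that lies on the printer's loading shelf, roll it gently along the shelf into the printer until it drops into the bay and settles on the two support rollers, then push the open lid down until it is fully shut. Push the roll only on its upper half: do not pinch it, lift it or shove it along from behind at or below its middle. Leave the other things on the desk as they stand.

Things in the scene. Friction and masses are not known exactly. Their poses are not given: they have to be found in the camera images.
- printer: Fixed white label printer. Origin on the desk below the middle of its roll bay; x points from the grey loading shelf into the printer (roughly away from the robot), y along the roll's axis, z up. In mm: body x -56 to 100, y -73 to 73; side cheeks 92 high, 102 apart. Bay: two free-turning support rollers, 12 across, axes along y at x -17 and 17, z 29; back wall at x 38.
- bay_seat (a point): Middle of the bay: where the roll's centre lies when it sits on both support rollers, 61 mm above the desk. The roll drops 5 mm into them as it comes over the first. Its axes are the printer's.
- shelf_mid (a point): Middle of the level loading shelf, on the level of its two runners' tops (36 mm above the desk), at x -97 of the printer; its axes are the printer's. The shelf is 83 mm long; the runners lead on to the first support roller. Fences 12 mm high at y -45 and +45 guide the roll's ends; a lip 10 mm high closes the outer end, 36 mm from this point.
- roll_center (a point): Centre (half-way along the axis) of the white label roll: 60 mm across, 80 mm wide, about 0.2 kg, lying on the shelf with its axis (y of this frame) along the printer's y; x and z turn as it rolls. On the shelf the centre is 66 mm above the desk, 75 to 100 mm short of the bay's middle. It coasts some cm after a brisk push. A fingertip sticking to its top travels twice as far as the roll.
- lid (a joint): Angle of the printer's white lid about the hinge at the printer's back, in rad: 0 shut (level, over the bay), 1.35 to 1.55 at the start (nearly upright), end stop 1.65. 5 mm thick, 142 mm wide; it stands wherever it is left, and its stiff hinge needs a push of about 1 to 2 N at the free edge.
- lid_hinge (a point): Middle of the lid's hinge line, 104 mm above the desk, at x +90 of the printer; the line runs along the printer's y.
- lid_edge (a point): Middle of the lid's free edge, on its outer face (the upper face when shut), 148 mm from the hinge line and 5 mm outside it. A dark finger tab 40 mm wide stands 15 mm beyond this edge. Open, the outer face looks away from the robot; shut, this point is 109 mm above the desk.
- spare_roll: Spare label roll like the other (60 mm across, 80 mm high), but standing on its end on the desk to the left of the printer; to be left alone. Origin at its underside.
- mug: Mug with a handle, about 80 mm across, 101 mm high, to be left alone. Origin at its underside.
- tape_roll: Roll of packing tape lying flat, 100 mm across, 45 mm high, to be left alone. Origin at its underside.
- stapler: Stapler, 141 x 36 x 47 mm, to be left alone. Origin at its underside.
- correction_bottle: Small upright correction fluid bottle, 30 mm across, 74 mm high, to be left alone. Origin at its underside.
- eraser: Eraser lying flat, 43 x 19 x 12 mm, to be left alone. Origin at its underside.
Mind the look-alikes: they are no part of the job. What is shaped like the part that bears roll_center but blue or green is not meant.

How it is judged:
By the outcome, as a careful person would: the job done as asked, in the order asked, and still so for the second after the job is handed in, with the robot touching nothing.
It also fails if it takes over 51 s, if anything falls off the work surface, if the arm or the gripper's body presses on something with over 40 N, if the wrist force passes 120 N, or if a joint passes its speed limit or range.

## Working session

There is one attempt and no reset: what is moved stays moved. The work goes in short steps, Python scripts to look and compute and a tool call to move; the robot and the scene stay as the last step left them, time stands still between calls to the robot, and variables do not carry over. Pictures are saved under pics/ and viewed, at most 13 in all, crops included, and the job is handed in when it is done.

Besides the shell and the picture viewer there is one more tool, called after ">>>" as name(argument=value, ...), one argument or row to a line, values as JSON. servo_tool: Moves the arm, as the interface text tells. Shifts and turns lie within -1 to 1; 1 stands for 0.075 m of shift or 4 degrees of turn. Its arguments: {"type":"object","properties":{"series":{"type":"array"},"force":{"type":"number"}},"required":["series"]}

```bash
mkdir -p pics; cat > h.py <<'E'
import numpy as np, cv2
from plant import env
from scipy.spatial.transform import Rotation as Ro
def ray(cam,px):
    c=env.camera_info(cam); d=np.array([(px[0]-c['cx'])/c['fx'],(px[1]-c['cy'])/c['fy']]); u=d.copy()
    for _ in range(20): u=d/(1+c['k1']*(u@u))
    R=np.array(c['R']);t=np.array(c['t']); return -R.T@t, R.T@np.array([*u,1.])
def atz(cam,px,z):
    o,d=ray(cam,px); return o+d*(z-o[2])/d[2]
def tri(p1,p2):
    a,d=ray('scene',p1);b,e=ray('top',p2)
    s=np.linalg.lstsq(np.c_[d,-e],b-a,rcond=None)[0]; p=a+d*s[0];q=b+e*s[1]
    return (p+q)/2,np.linalg.norm(p-q)
def proj(cam,X):
    c=env.camera_info(cam); p=np.array(c['R'])@X+np.array(c['t']); u=p[:2]/p[2]; u=u*(1+c['k1']*(u@u))
    return np.array([u[0]*c['fx']+c['cx'],u[1]*c['fy']+c['cy']])
E
python3 - <<'E'
from h import *
a=env.grab_frame('scene');b=env.grab_frame('top')
cv2.imwrite('pics/s0.png',a[...,::-1]);cv2.imwrite('pics/t0.png',b[...,::-1])
for l in ['printer','bay_seat','shelf_mid','roll_center','lid_hinge','lid_edge']:
    r={}
    for c in ['scene','top']:
        r[c]=env.spot_point(c,l); print(l,c,[(np.round(x['pixel'],1).tolist(),round(x['conf'],2)) for x in r[c][:3]])
    if r['scene'] and r['top']: print(tri(r['scene'][0]['pixel'],r['top'][0]['pixel']))
print(env.state())
E
```

```text
printer scene [([288.4, 233.1], 0.83)]
printer top [([297.3, 201.1], 0.95)]
(array([ 0.52719584, -0.14816788,  0.01242574]), np.float64(0.0046868091755790766))
bay_seat scene [([283.4, 218.9], 0.78), ([260.8, 227.0], 0.49)]
bay_seat top [([299.5, 191.5], 0.66)]
(array([ 0.53317884, -0.13953858,  0.05799542]), np.float64(0.02306693194905708))
shelf_mid scene []
shelf_mid top [([292.3, 228.3], 0.57)]
roll_center scene [([262.6, 229.7], 0.88), ([220.9, 197.4], 0.6), ([245.9, 170.8], 0.59)]
roll_center top [([290.6, 226.6], 0.94), ([212.1, 175.0], 0.87), ([221.7, 217.7], 0.82)]
(array([ 0.45325172, -0.1260021 ,  0.05903351]), np.float64(0.008886008857277838))
lid_hinge scene [([319.9, 194.5], 0.97)]
lid_hinge top [([304.3, 155.5], 0.7)]
(array([ 0.63299297, -0.15431871,  0.08598779]), np.float64(0.000762545122458541))
lid_edge scene []
lid_edge top [([316.8, 146.0], 0.79)]
{'time_s': 0.7, 'qpos': array([-1.20258427,  0.33214794, -0.0647027 ,  1.46007769,  0.02160687,
        1.34994132, -0.08850123]), 'qd': array([-6.81839646e-04,  4.81043004e-04, -5.03203482e-04, -3.16550933e-04,
       -7.04000702e-04, -1.75374279e-05, -2.41587229e-03]), 'effort': array([ 4.46824197e-04, -6.25100327e+01,  4.90148272e-02, -3.91764235e+01,
        1.62646238e-02,  1.94185559e-03, -2.32120107e-05]), 'tcp_pos': array([0.23807846, 0.57789844, 0.23138073]), 'eef_rot': array([ 3.14147257e+00, -1.28591241e-05,  2.75078620e+00]), 'contact_force': array([-0.84856589, -0.47992378,  0.56513637]), 'torque': array([ 0.03724574,  0.01146784, -0.00859301]), 'grasp_force': 0.0, 'grip_width': 0.0855260594068999}
```

View pics/s0.png

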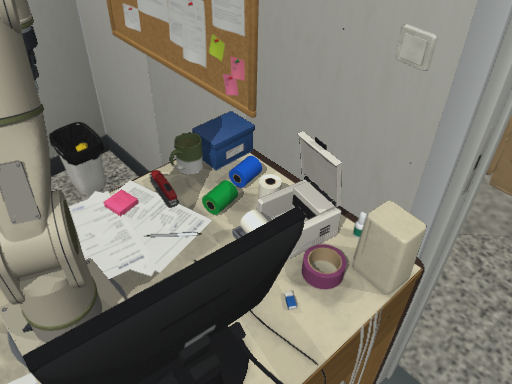

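View pics/t0.png

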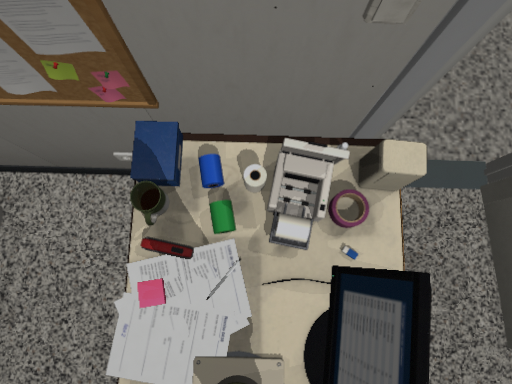

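The white roll on the shelf is at top (293,228), scene (257,222). The blue one at top (211,171), the green one at top (222,217), and the spare standing on end at top (255,176) are look-alikes. Only the white one lies in the printer's shelf. I'll confirm that in an enlarged crop.

```bash
python3 - <<'E'
from h import *
b=cv2.imread('pics/t0.png');a=cv2.imread('pics/s0.png')
x=cv2.resize(b[130:260,255:355],None,fx=4.4,fy=4.4,interpolation=cv2.INTER_CUBIC)
y=cv2.resize(a[125:255,225:345],None,fx=2.9,fy=4.4*130/130,interpolation=cv2.INTER_CUBIC)
cv2.imwrite('pics/c0.png',np.hstack([x,y]))
S=[];env.grab_frame('top')
for l,z in [('printer',0),('bay_seat',.061),('shelf_mid',.036),('roll_center',.066),('lid_hinge',.104)]:
    r=env.spot_point('top',l)
    if r: print(l,r[0]['pixel'],atz('top',r[0]['pixel'],z))
print(atz('scene',[319.9,194.5],.104),atz('scene',[262.6,229.7],.066),atz('scene',[288.4,233.1],0))
for c in('top','scene'):
  i=env.camera_info(c);print(c,-np.array(i['R']).T@np.array(i['t']),i['fx'])
E
```

```text
printer [295.5, 199.2] [ 0.53270263 -0.14338852  0.        ]
bay_seat [300.6, 189.9] [ 0.54676273 -0.14869292  0.061     ]
shelf_mid [290.4, 226.8] [ 0.45145316 -0.12552875  0.036     ]
roll_center [210.0, 172.9] [0.58420842 0.09071397 0.066     ]
lid_hinge [308.2, 155.6] [ 0.62767942 -0.16170564  0.104     ]
[ 0.61591708 -0.16609811  0.104     ] [ 0.45256091 -0.13280784  0.066     ] [ 0.538394   -0.14162948  0.        ]
top [ 0.35677692 -0.01740625  0.96021829] 350.07564176629575
scene [-0.08114522 -0.66415637  0.85713282] 454.42180647115606
```

View pics/c0.png

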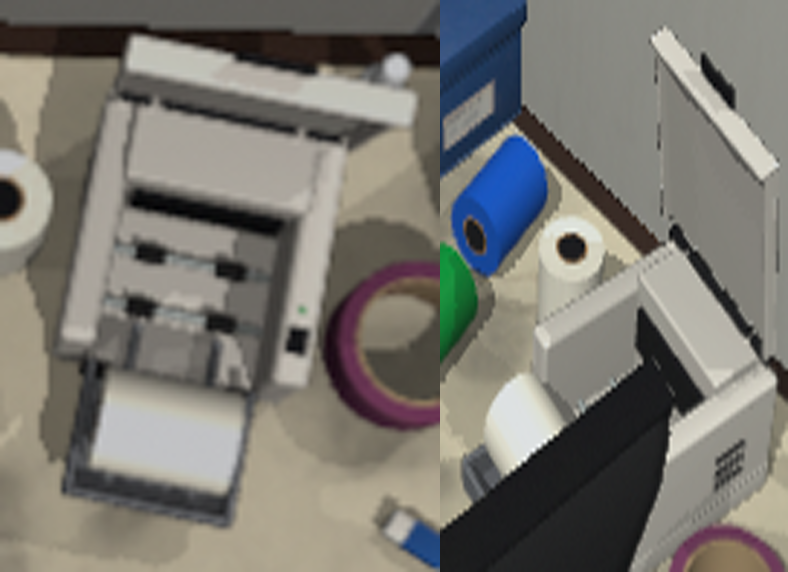

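```bash
python3 - <<'E'
from h import *
from scipy.optimize import least_squares
C=lambda u,v:(255+u/4.4-.4,130+v/4.4-.4)
# (printer xyz mm, px)
F=[((17,0,33),C(191,261)),((-17,0,33),C(181,313)),((-56,73,92),C(60,342)),((-56,-73,92),C(303,386)),
((-97,0,36),(290.4,226.8)),((90,0,104),(306.5,155.6)),((0,0,0),(296.4,200)),((0,0,61),(300,190.7))]
def T(p,X): c,s=np.cos(p[2]),np.sin(p[2]); X=np.array(X)/1000; return np.array([p[0]+c*X[0]-s*X[1],p[1]+s*X[0]+c*X[1],X[2]])
f=lambda p:np.concatenate([proj('top',T(p,X))-q for X,q in F])
r=least_squares(f,[.54,-.145,-.2],loss='soft_l1');p=r.x
print(p,np.round(f(p).reshape(-1,2),1).tolist())
b=cv2.imread('pics/t0.png');a=cv2.imread('pics/s0.png')
def P(cam,img,sc,of,X,col):
    q=(proj(cam,T(p,X))-of+.5)*sc; cv2.circle(img,(int(q[0]),int(q[1])),3,col,-1)
x=cv2.resize(b[130:260,255:355],None,fx=4.4,fy=4.4,interpolation=cv2.INTER_CUBIC)
y=cv2.resize(a[125:255,225:345],None,fx=2.9,fy=4.4,interpolation=cv2.INTER_CUBIC)
L=[((X,Y,92),(0,0,255)) for X in(-56,100) for Y in(-73,-51,51,73)]+[((X,Y,29),(0,255,0)) for X in(-17,17) for Y in(-50,0,50)]+[((-133,Y,46),(255,0,0)) for Y in(-45,45)]+[((90,Y,104),(255,0,255)) for Y in(-71,71)]
th=1.45
for th,c in((1.35,(0,255,255)),(1.45,(255,255,0)),(1.55,(0,128,255))):
  for Y in(-71,71): L.append(((90-148*np.cos(th)+5*np.sin(th),Y,104+148*np.sin(th)+5*np.cos(th)),c))
for X,c in L: P('top',x,np.array([4.4,4.4]),np.array([255,130]),X,c);P('scene',y,np.array([2.9,4.4]),np.array([225,125]),X,c)
cv2.imwrite('pics/c1.png',np.hstack([x,y]))
# roll from top
w=[]
E
```

```text
[ 0.53911174 -0.14311704 -0.16897215] [[0.1, -0.2], [0.2, 0.0], [-0.4, -1.2], [1.6, 0.1], [0.5, 3.0], [0.4, -0.1], [-1.0, -3.1], [-1.5, 2.0]]
```

View pics/c1.png

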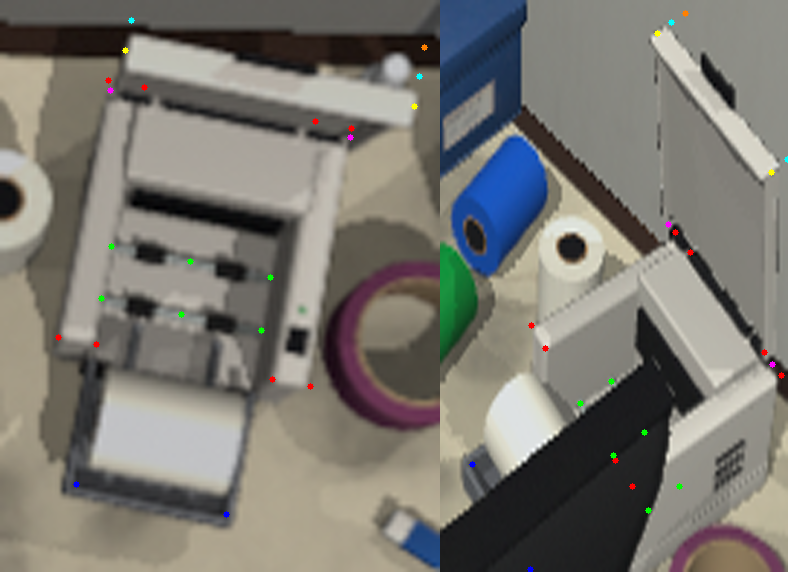

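The printer fit is consistent: origin about (0.538,-0.143), yaw about -0.17. The lid is at about 1.37. The roll's centre is at printer x of about -86 mm. The crop confirms that the white roll in the shelf between the fences, crop (172,430), is the one meant.

```bash
cat >> h.py <<'E'
P0=np.array([.538,-.143]);YP=-.17
def w2p(X): c,s=np.cos(YP),np.sin(YP); d=np.array(X[:2])-P0; return np.round([1e3*(c*d[0]+s*d[1]),1e3*(-s*d[0]+c*d[1]),1e3*X[2]],1)
def p2w(x,y,z): c,s=np.cos(YP),np.sin(YP); return np.array([P0[0]+(c*x-s*y)/1e3,P0[1]+(s*x+c*y)/1e3,z/1e3])
def go(target,rot=None):
    s=env.state(); R=Ro.from_euler('xyz',s['eef_rot']); d=R.inv().apply(target-s['tcp_pos'])/.075
    print('t',s['time_s'],'pf',w2p(s['tcp_pos']),'F',np.round(s['contact_force'],1),'total shift units',np.round(d,3),'rot units',None if rot is None else np.round((R.inv()*Ro.from_euler('xyz',rot)).as_rotvec(degrees=True)/4,2))
E
python3 - <<'E'
from h import *
for c,px,z in [('top',(250,134),0),('top',(250,141),0),('top',(330,268),.35),('top',(330,268),.25),('top',(430,270),.35),('scene',(292,213),.35),('top',(180,122),.12),('top',(395,142),.2),('top',(360,180),.15)]: print(px,z,atz(c,px,z))
# roll silhouettes (top cam): near/far tangents at crop
for u,v in((165,490),(180,385)):
    px=(255+u/4.4-.4,130+v/4.4-.4); o,d=ray('top',px); print([w2p(o+d*(z-o[2])/d[2]) for z in(.066,.08,.096)])
go(p2w(-100,0,200),[np.pi,0,2.97])
go(np.array([.42,.2,.231]))
print(w2p(proj('top',p2w(0,0,0))*0+.5))
E
```

```text
(250, 134) 0 [ 0.72029934 -0.01086223  0.        ]
(250, 141) 0 [ 0.69905467 -0.01148123  0.        ]
(330, 268) 0.35 [ 0.3503663  -0.15747511  0.35      ]
(330, 268) 0.25 [ 0.34931576 -0.180429    0.25      ]
(430, 270) 0.35 [ 0.35103688 -0.33156581  0.35      ]
(292, 213) 0.35 [ 0.32123642 -0.3282494   0.35      ]
(180, 122) 0.12 [0.70160404 0.16733079 0.12      ]
(395, 142) 0.2 [ 0.63653631 -0.34605255  0.2       ]
(360, 180) 0.15 [ 0.55644669 -0.27806587  0.15      ]
[array([-126.5,   -5.1,   66. ]), array([-127.7,   -3.6,   80. ]), array([-129. ,   -1.8,   96. ])]
[array([-64.7,  -3. ,  66. ]), array([-66.8,  -1.5,  80. ]), array([-69.2,   0.2,  96. ])]
t 1.0 pf [-417.6  659.8  231.3] F [-0.  -0.6  0.2] total shift units [-6.058 -7.656  0.417] rot units [ 0.   -0.   -3.14]
t 1.0 pf [-417.6  659.8  231.3] F [-0.  -0.6  0.2] total shift units [-4.162e+00 -3.735e+00  4.000e-03] rot units NoneTraceback (most recent call last):
  File "<stdin>", line 8, in <module>
  File "h.py", line 18, in w2p
    def w2p(X): c,s=np.cos(YP),np.sin(YP); d=np.array(X[:2])-P0; return np.round([1e3*(c*d[0]+s*d[1]),1e3*(-s*d[0]+c*d[1]),1e3*X[2]],1)
                                                                                                                               ~^^^
IndexError: index 2 is out of bounds for axis 0 with size 2
```

```bash
python3 - <<'E'
from h import *
for a in((300,211),(302,240),(240,300)):
  for b in((330,268),(430,270),(420,270)): print(a,b,tri(a,b))
E
```

```text
(300, 211) (330, 268) (array([ 0.38781331, -0.22356654,  0.22914491]), np.float64(0.10775485612720878))
(300, 211) (430, 270) (array([ 0.34626756, -0.33112715,  0.34266743]), np.float64(0.012046378952578245))
(300, 211) (420, 270) (array([ 0.3498317 , -0.32217244,  0.33188663]), np.float64(0.00165721554390679))
(302, 240) (330, 268) (array([ 0.38664796, -0.23920995,  0.15855199]), np.float64(0.10638499177042716))
(302, 240) (430, 270) (array([ 0.34170659, -0.3521056 ,  0.29522432]), np.float64(0.022325301595604564))
(302, 240) (420, 270) (array([ 0.34552873, -0.34287646,  0.28247366]), np.float64(0.01134216555254943))
(240, 300) (330, 268) (array([ 0.32804657, -0.2247679 ,  0.00407491]), np.float64(0.04424824562250546))
(240, 300) (430, 270) (array([ 0.28135231, -0.35556342,  0.22857628]), np.float64(0.15350018358502268))
(240, 300) (420, 270) (array([ 0.28492443, -0.34554269,  0.21012395]), np.float64(0.14459582640655044))
```

>>> servo_tool(
  series=[
    {"translation": [-0.5, -0.46, 0], "dr": [0, 0, 0], "gripper": 1},
    {"translation": [-0.52, -0.47, 0], "dr": [0, 0, 0], "gripper": 1},
    {"translation": [-0.52, -0.47, 0], "dr": [0, 0, 0], "gripper": 1},
    {"translation": [-0.52, -0.47, 0], "dr": [0, 0, 0], "gripper": 1},
    {"translation": [-0.52, -0.47, 0], "dr": [0, 0, 0], "gripper": 1},
    {"translation": [-0.52, -0.47, 0], "dr": [0, 0, 0], "gripper": 1},
    {"translation": [-0.52, -0.47, 0], "dr": [0, 0, 0], "gripper": 1},
    {"translation": [-0.52, -0.47, 0], "dr": [0, 0, 0], "gripper": 1},
    {"translation": [0, 0, 0], "dr": [0, 0, -1], "gripper": 1},
    {"translation": [0, 0, 0], "dr": [0, 0, -1], "gripper": 1},
  ],
)

```text
time_s: 2.25
tcp_pos: [0.4183, 0.199, 0.2315]
eef_rot: [3.141, 0.0, 2.891]
contact_force: [0.4, 0.2, -0.1]
grip_width: -0.0001
grasp_force: 0.0
```

```bash
python3 - <<'E'
from h import *
go(p2w(-104,0,130),[np.pi,0,2.97])
E
```

```text
t 2.25 pf [-175.8  316.8  231.5] F [ 0.4  0.2 -0.1] total shift units [-1.294 -4.134  1.351] rot units [ 0.01  0.   -1.13]
```

>>> servo_tool(
  series=[
    {"translation": [-0.185, -0.59, 0], "dr": [0, 0, 0], "gripper": 1},
    {"translation": [-0.185, -0.59, 0], "dr": [0, 0, 0], "gripper": 1},
    {"translation": [-0.185, -0.59, 0], "dr": [0, 0, 0], "gripper": 1},
    {"translation": [-0.185, -0.59, 0], "dr": [0, 0, 0], "gripper": 1},
    {"translation": [-0.185, -0.59, 0], "dr": [0, 0, 0], "gripper": 1},
    {"translation": [-0.185, -0.59, 0], "dr": [0, 0, 0], "gripper": 1},
    {"translation": [-0.185, -0.59, 0], "dr": [0, 0, 0], "gripper": 1},
    {"translation": [0, 0, 0.4], "dr": [0, 0, -1], "gripper": 1},
    {"translation": [0, 0, 0.5], "dr": [0, 0, -0.13], "gripper": 1},
    {"translation": [0, 0, 0.45], "dr": [0, 0, 0], "gripper": 1},
  ],
)

```text
time_s: 3.5
tcp_pos: [0.4351, -0.1246, 0.1291]
eef_rot: [3.141, 0.001, 2.969]
contact_force: [-0.8, 0.5, -0.3]
grip_width: 0.0003
grasp_force: 0.0
```

```bash
python3 - <<'E'
from h import *
go(p2w(-100,0,97),[np.pi,0,2.97])
a=env.grab_frame('scene');w=env.grab_frame('wrist')
r=env.spot_point('scene','roll_center');print([(x['pixel'],round(x['conf'],2),w2p(atz('scene',x['pixel'],.066))) for x in r[:2]])
y=cv2.resize(a[150:260,210:350,::-1],(400,384),interpolation=cv2.INTER_CUBIC)
cv2.imwrite('pics/d0.png',np.hstack([y,cv2.resize(w[...,::-1],(400,384))]))
E
```

```text
t 3.5 pf [-104.5    0.7  129.1] F [-0.8  0.5 -0.3] total shift units [-0.06  -0.01   0.428] rot units [ 0.01  0.01 -0.01]
[([257.9, 227.6], 0.87, array([-91.7,   7.4,  66. ])), ([221.5, 197.2], 0.64, array([-111.9,  147.8,   66. ]))]
```

View pics/d0.png

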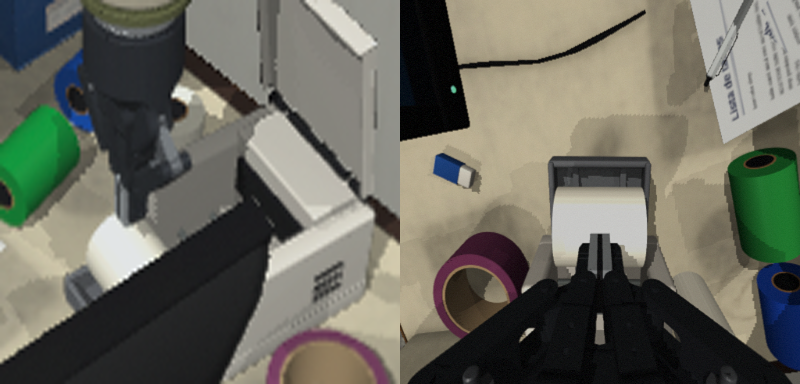

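The shut finger stands over the white roll (wrist crop (600,225), scene crop (130,240)), centred between the fences. Next I lower it onto the top.

>>> servo_tool(
  series=[
    {"translation": [0, 0, 0.15], "dr": [0, 0, 0], "gripper": 1},
    {"translation": [0, 0, 0.15], "dr": [0, 0, 0], "gripper": 1},
    {"translation": [0, 0, 0.07], "dr": [0, 0, 0], "gripper": 1},
    {"translation": [0, 0, 0.04], "dr": [0, 0, 0], "gripper": 1},
    {"translation": [0, 0, 0.02], "dr": [0, 0, 0], "gripper": 1},
    {"translation": [0, 0, 0.013], "dr": [0, 0, 0], "gripper": 1},
    {"translation": [0, 0, 0], "dr": [0, 0, 0], "gripper": 1},
    {"translation": [0, 0, 0], "dr": [0, 0, 0], "gripper": 1},
    {"translation": [0, 0, 0], "dr": [0, 0, 0], "gripper": 1},
    {"translation": [0, 0, 0], "dr": [0, 0, 0], "gripper": 1},
  ],
)

```text
time_s: 4.9
tcp_pos: [0.4351, -0.1246, 0.0968]
eef_rot: [3.141, 0.0, 2.969]
contact_force: [0.5, -0.1, 0.4]
grip_width: -0.0001
grasp_force: 0.0
```

>>> servo_tool(
  series=[
    {"translation": [0, 0, 0.015], "dr": [0, 0, 0], "gripper": 1},
    {"translation": [-0.03, 0, 0.005], "dr": [0, 0, 0], "gripper": 1},
    {"translation": [-0.06, 0, 0], "dr": [0, 0, 0], "gripper": 1},
    {"translation": [-0.08, 0, 0], "dr": [0, 0, 0], "gripper": 1},
    {"translation": [-0.08, 0, 0], "dr": [0, 0, 0], "gripper": 1},
    {"translation": [-0.08, 0, 0], "dr": [0, 0, 0], "gripper": 1},
    {"translation": [-0.08, 0, 0], "dr": [0, 0, 0], "gripper": 1},
    {"translation": [-0.06, 0, 0], "dr": [0, 0, 0], "gripper": 1},
    {"translation": [-0.03, 0, 0], "dr": [0, 0, 0], "gripper": 1},
    {"translation": [0, 0, 0], "dr": [0, 0, 0], "gripper": 1},
  ],
)

```text
time_s: 6.15
tcp_pos: [0.4731, -0.1313, 0.0959]
eef_rot: [-3.142, 0.002, 2.969]
contact_force: [-0.4, -0.1, 6.7]
grip_width: 0.0001
grasp_force: 3.1
```

```bash
cat > look.py <<'E'
from h import *
import sys
go(p2w(*[float(v) for v in sys.argv[1:4]]))
for c in('scene','top'):
    env.grab_frame(c); r=env.spot_point(c,'roll_center'); print(c,[(np.round(x['pixel'],1).tolist(),round(x['conf'],2),w2p(atz(c,x['pixel'],.066))) for x in r[:4]])
E
python3 look.py -80 0 110
```

```text
t 6.15 pf [-66.    0.5  95.9] F [-0.4 -0.1  6.7] total shift units [ 0.187 -0.008 -0.188] rot units None
scene [([267.9, 222.3], 0.83, array([-61.2,   9.4,  66. ])), ([219.7, 196.2], 0.61, array([-114. ,  153.6,   66. ])), ([241.1, 171.1], 0.6, array([-12.9, 212. ,  66. ])), ([322.9, 272.6], 0.21, array([ -45.7, -182.6,   66. ]))]
top [([221.1, 217.4], 0.79, array([-103.3,  184.5,   66. ])), ([210.2, 171.2], 0.65, array([ 10.6, 238.7,  66. ])), ([349.2, 254.1], 0.58, array([-130.7, -153.3,   66. ])), ([289.9, 219.5], 0.54, array([-73.6,  10.1,  66. ]))]
```

>>> servo_tool(
  series=[
    {"translation": [0, 0, -0.12], "dr": [0, 0, 0], "gripper": 1},
    {"translation": [0.13, 0, 0], "dr": [0, 0, 0], "gripper": 1},
    {"translation": [0.13, 0, 0.04], "dr": [0, 0, 0], "gripper": 1},
    {"translation": [0, 0, 0.08], "dr": [0, 0, 0], "gripper": 1},
    {"translation": [-0.04, 0, 0], "dr": [0, 0, 0], "gripper": 1},
    {"translation": [-0.09, 0, 0], "dr": [0, 0, 0], "gripper": 1},
    {"translation": [-0.11, 0, 0], "dr": [0, 0, 0], "gripper": 1},
    {"translation": [-0.11, 0, 0], "dr": [0, 0, 0], "gripper": 1},
    {"translation": [-0.11, 0, 0], "dr": [0, 0, 0], "gripper": 1},
    {"translation": [-0.07, 0, 0], "dr": [0, 0, 0], "gripper": 1},
  ],
)

```text
time_s: 7.6
tcp_pos: [0.4934, -0.1347, 0.0958]
eef_rot: [3.142, 0.002, 2.969]
contact_force: [0.1, 0.0, 9.1]
grip_width: 0.0002
grasp_force: 4.4
```

```bash
python3 look.py -60 0 105
```

```text
t 7.6 pf [-45.4   0.6  95.8] F [0.1 0.  9.1] total shift units [ 0.195 -0.008 -0.123] rot units None
scene [([219.1, 196.6], 0.92, array([-116. ,  153.1,   66. ])), ([274.3, 222.5], 0.84, array([-48.4,   0.5,  66. ])), ([243.9, 172.1], 0.78, array([ -8.7, 204.2,  66. ])), ([320.5, 193.2], 0.72, array([115.7,  24.3,  66. ]))]
top [([212.3, 173.4], 0.97, array([  5.9, 231.9,  66. ])), ([220.8, 216.2], 0.57, array([-100.4,  185.9,   66. ])), ([288.0, 230.3], 0.25, array([-101.9,   10. ,   66. ]))]
```

>>> servo_tool(
  series=[
    {"translation": [0, 0, -0.12], "dr": [0, 0, 0], "gripper": 1},
    {"translation": [0.13, 0, 0], "dr": [0, 0, 0], "gripper": 1},
    {"translation": [0.13, 0, 0.04], "dr": [0, 0, 0], "gripper": 1},
    {"translation": [0, 0, 0.08], "dr": [0, 0, 0], "gripper": 1},
    {"translation": [-0.04, 0, 0], "dr": [0, 0, 0], "gripper": 1},
    {"translation": [-0.09, 0, 0], "dr": [0, 0, 0], "gripper": 1},
    {"translation": [-0.11, 0, 0], "dr": [0, 0, 0], "gripper": 1},
    {"translation": [-0.11, 0, 0], "dr": [0, 0, 0], "gripper": 1},
    {"translation": [-0.11, 0, 0], "dr": [0, 0, 0], "gripper": 1},
    {"translation": [-0.07, 0, 0], "dr": [0, 0, 0], "gripper": 1},
  ],
)

```text
time_s: 9.05
tcp_pos: [0.5133, -0.1382, 0.0958]
eef_rot: [3.141, 0.002, 2.969]
contact_force: [0.0, -0.5, 8.8]
grip_width: -0.0002
grasp_force: 4.3
```

```bash
python3 look.py -40 0 105; python3 - <<'E'
from h import *
a=env.grab_frame('scene');w=env.grab_frame('wrist')
y=cv2.resize(a[150:260,210:350,::-1],(400,384),interpolation=cv2.INTER_CUBIC)
cv2.imwrite('pics/d1.png',np.hstack([y,cv2.resize(w[...,::-1],(400,384))]))
E
```

```text
t 9.05 pf [-25.2   0.6  95.8] F [ 0.  -0.5  8.8] total shift units [ 0.197 -0.008 -0.123] rot units None
scene [([279.5, 215.7], 0.72, array([-24.,  13.,  66.])), ([246.5, 171.3], 0.71, array([ -0.7, 203.4,  66. ])), ([220.7, 195.5], 0.62, array([-110.4,  154.6,   66. ]))]
top [([225.3, 216.4], 0.71, array([-98.6, 174.5,  66. ])), ([210.8, 171.0], 0.55, array([ 11.5, 237.2,  66. ]))]
```

View pics/d1.png

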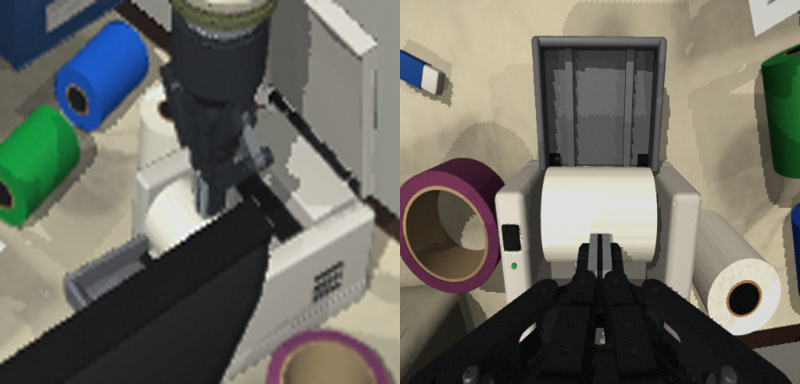

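>>> servo_tool(
  series=[
    {"translation": [0, 0, -0.12], "dr": [0, 0, 0], "gripper": 1},
    {"translation": [0.13, 0, 0], "dr": [0, 0, 0], "gripper": 1},
    {"translation": [0.13, 0, 0.04], "dr": [0, 0, 0], "gripper": 1},
    {"translation": [0, 0, 0.08], "dr": [0, 0, 0], "gripper": 1},
    {"translation": [-0.04, 0, 0], "dr": [0, 0, 0], "gripper": 1},
    {"translation": [-0.09, 0, 0], "dr": [0, 0, 0], "gripper": 1},
    {"translation": [-0.11, 0, 0], "dr": [0, 0, 0], "gripper": 1},
    {"translation": [-0.11, 0, 0], "dr": [0, 0, 0], "gripper": 1},
    {"translation": [-0.11, 0, 0], "dr": [0, 0, 0], "gripper": 1},
    {"translation": [-0.07, 0, 0], "dr": [0, 0, 0], "gripper": 1},
  ],
)

```text
time_s: 10.6
tcp_pos: [0.5324, -0.1416, 0.0952]
eef_rot: [-3.141, 0.0, 2.969]
contact_force: [0.1, -0.7, 2.7]
grip_width: -0.0001
grasp_force: 1.5
```

```bash
python3 look.py -20 0 105; python3 - <<'E'
from h import *
a=env.grab_frame('scene');w=env.grab_frame('wrist')
y=cv2.resize(a[150:260,210:350,::-1],(400,384),interpolation=cv2.INTER_CUBIC)
cv2.imwrite('pics/d2.png',np.hstack([y,cv2.resize(w[...,::-1],(400,384))]))
E
```

```text
t 10.6 pf [-5.8  0.5 95.2] F [ 0.1 -0.7  2.7] total shift units [ 0.19  -0.007 -0.131] rot units None
scene [([219.9, 198.7], 0.89, array([-118.3,  145. ,   66. ])), ([285.5, 215.7], 0.72, array([-11.4,   5.1,  66. ])), ([244.8, 169.0], 0.61, array([  0.7, 214.4,  66. ]))]
top [([219.5, 217.8], 0.78, array([-105.1,  188.3,   66. ])), ([210.8, 173.4], 0.75, array([  5.1, 235.8,  66. ]))]
```

View pics/d2.png

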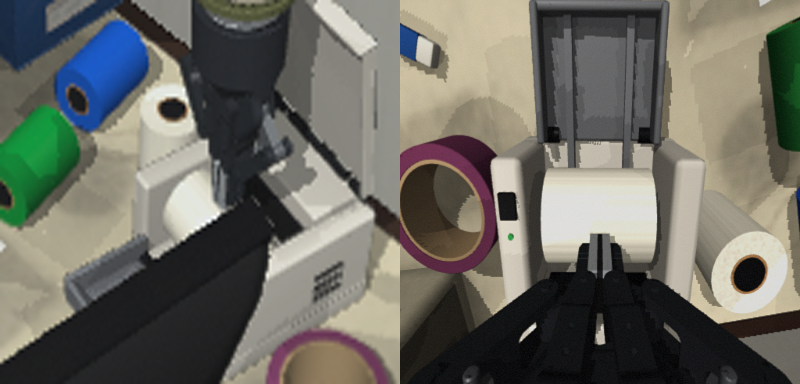

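>>> servo_tool(
  series=[
    {"translation": [0, 0, -0.12], "dr": [0, 0, 0], "gripper": 1},
    {"translation": [0.1, 0, 0], "dr": [0, 0, 0], "gripper": 1},
    {"translation": [0.1, 0, 0.04], "dr": [0, 0, 0], "gripper": 1},
    {"translation": [0, 0, 0.08], "dr": [0, 0, 0], "gripper": 1},
    {"translation": [-0.04, 0, 0], "dr": [0, 0, 0], "gripper": 1},
    {"translation": [-0.07, 0, 0], "dr": [0, 0, 0], "gripper": 1},
    {"translation": [-0.07, 0, 0], "dr": [0, 0, 0], "gripper": 1},
    {"translation": [-0.05, 0, 0], "dr": [0, 0, 0], "gripper": 1},
    {"translation": [0, 0, 0], "dr": [0, 0, 0], "gripper": 1},
    {"translation": [0, 0, 0], "dr": [0, 0, 0], "gripper": 1},
  ],
)

```text
time_s: 12.15
tcp_pos: [0.534, -0.1419, 0.0953]
eef_rot: [3.142, -0.0, 2.969]
contact_force: [0.7, -0.2, -0.0]
grip_width: 0.0003
grasp_force: 0.0
```

```bash
python3 look.py -20 0 105
```

```text
t 12.15 pf [-4.1  0.4 95.3] F [ 0.7 -0.2 -0. ] total shift units [ 0.212 -0.006 -0.13 ] rot units None
scene [([244.5, 170.6], 0.91, array([ -3.8, 208.9,  66. ])), ([221.2, 197.7], 0.83, array([-113.5,  146.5,   66. ])), ([291.8, 216.0], 0.56, array([ 1.2, -4. , 66. ]))]
top [([223.9, 216.3], 0.78, array([-99.1, 178.1,  66. ])), ([211.9, 171.8], 0.65, array([  9.9, 233.9,  66. ]))]
```

No force at the roll-top height, so the roll has dropped in. I'll back away and go up, then check it.

>>> servo_tool(
  series=[
    {"translation": [0.2, 0, -0.3], "dr": [0, 0, 0], "gripper": 1},
    {"translation": [0.4, 0, -0.3], "dr": [0, 0, 0], "gripper": 1},
    {"translation": [0.4, 0, -0.3], "dr": [0, 0, 0], "gripper": 1},
    {"translation": [0.2, 0.3, -0.4], "dr": [0, 0, 0], "gripper": 1},
    {"translation": [0, 0.5, -0.4], "dr": [0, 0, 0], "gripper": 1},
    {"translation": [0, 0.5, -0.4], "dr": [0, 0, 0], "gripper": 1},
    {"translation": [0, 0.5, -0.4], "dr": [0, 0, 0], "gripper": 1},
    {"translation": [0, 0.5, -0.4], "dr": [0, 0, 0], "gripper": 1},
    {"translation": [0, 0.3, -0.2], "dr": [0, 0, 0], "gripper": 1},
    {"translation": [0, 0, 0], "dr": [0, 0, 0], "gripper": 1},
  ],
)

```text
time_s: 13.6
tcp_pos: [0.4792, 0.0673, 0.3284]
eef_rot: [3.141, 0.001, 2.972]
contact_force: [0.6, 0.2, 0.0]
grip_width: 0.0004
grasp_force: 0.0
```

```bash
python3 look.py 94 0 330; python3 - <<'E'
from h import *
print(np.round(env.camera_info('wrist')['mount'],3).tolist())
a=env.grab_frame('scene')[...,::-1].copy();b=env.grab_frame('top')[...,::-1].copy()
x=cv2.resize(b[130:260,255:355],None,fx=4.4,fy=4.4,interpolation=cv2.INTER_CUBIC)
y=cv2.resize(a[125:255,225:345],None,fx=2.9,fy=4.4,interpolation=cv2.INTER_CUBIC)
for th,c in((1.35,(0,0,255)),(1.4,(0,255,0)),(1.45,(255,0,0))):
  for Y in(-71,71):
    X=p2w(90-148*np.cos(th)+5*np.sin(th),Y,104+148*np.sin(th)+5*np.cos(th))
    for cam,im,s,o in(('top',x,(4.4,4.4),(255,130)),('scene',y,(2.9,4.4),(225,125))):
      q=(proj(cam,X)-o+.5)*s; cv2.circle(im,(int(q[0]),int(q[1])),2,c,-1)
cv2.imwrite('pics/e0.png',np.hstack([x,y]))
E
```

```text
t 13.6 pf [-93.5 197.3 328.4] F [0.6 0.2 0. ] total shift units [-2.499 -2.632 -0.02 ] rot units None
scene [([291.3, 213.7], 0.85, array([ 5. ,  3.2, 66. ])), ([220.2, 197.2], 0.65, array([-114.8,  149.6,   66. ])), ([243.1, 172.4], 0.62, array([-11.2, 204.3,  66. ]))]
top [([296.0, 194.5], 0.7, array([-6. ,  6.1, 66. ]))]
[[-0.0, -0.95, -0.313, 0.081], [1.0, 0.0, -0.0, 0.001], [0.0, -0.313, 0.95, -0.143], [0.0, 0.0, 0.0, 1.0]]
```

View pics/e0.png

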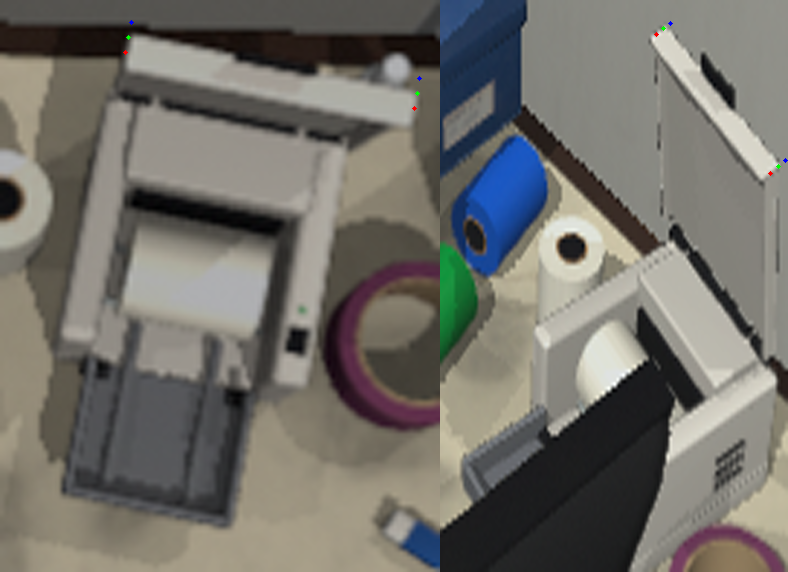

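The roll now sits in the bay (top crop (200,280), scene crop (615,365)) and the shelf is empty. The lid is at about 1.40, with its outer edge at the green dots. Next is over and behind the lid.

>>> servo_tool(
  series=[
    {"translation": [-0.42, -0.44, -0.05], "dr": [0, 0, 0], "gripper": 1},
    {"translation": [-0.42, -0.44, -0.05], "dr": [0, 0, 0], "gripper": 1},
    {"translation": [-0.42, -0.44, -0.05], "dr": [0, 0, 0], "gripper": 1},
    {"translation": [-0.42, -0.44, 0], "dr": [0, 0, 0], "gripper": 1},
    {"translation": [-0.42, -0.44, 0], "dr": [0, 0, 0], "gripper": 1},
    {"translation": [-0.42, -0.43, 0], "dr": [0, 0, 0], "gripper": 1},
    {"translation": [0, 0, 0], "dr": [0, 0, 0], "gripper": 1},
    {"translation": [0, 0, 0.3], "dr": [0, 0, 0], "gripper": 1},
    {"translation": [0, 0, 0.3], "dr": [0, 0, 0], "gripper": 1},
    {"translation": [0, 0, 0.2], "dr": [0, 0, 0], "gripper": 1},
  ],
)

```text
time_s: 15.15
tcp_pos: [0.6307, -0.1604, 0.2781]
eef_rot: [3.141, -0.001, 2.97]
contact_force: [-1.4, -0.0, 0.3]
grip_width: -0.0001
grasp_force: 0.0
```

```bash
python3 - <<'E'
from h import *
go(p2w(95,0,235),[np.pi,0,2.97])
a=env.grab_frame('scene')[...,::-1]; b=env.grab_frame('top')[...,::-1]
cv2.imwrite('pics/e1.png',np.hstack([cv2.resize(a[60:220,240:360],(400,533),interpolation=cv2.INTER_CUBIC),cv2.resize(b[100:233,240:340],(400,533),interpolation=cv2.INTER_CUBIC)]))
E
```

```text
t 15.15 pf [ 94.4  -1.5 278.1] F [-1.4 -0.   0.3] total shift units [-0.009  0.02   0.574] rot units [ 0.01 -0.01 -0.01]
```

View pics/e1.png

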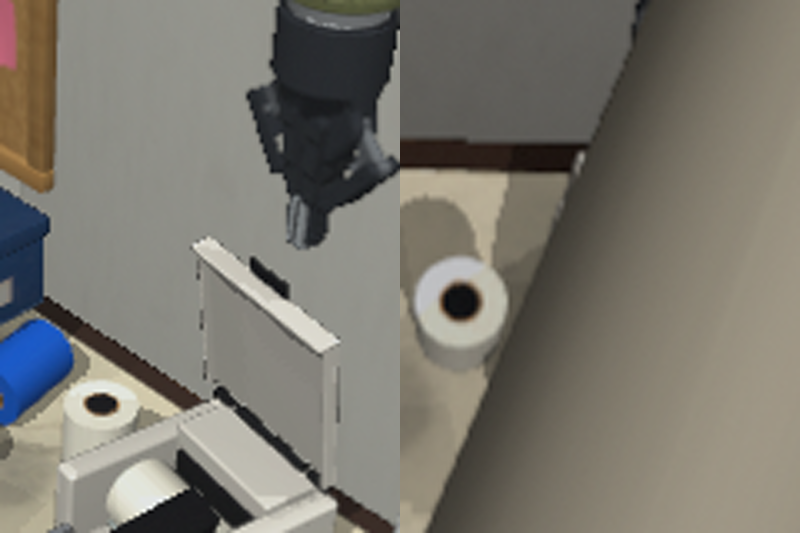

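```bash
python3 - <<'E'
import numpy as np
r=125;T=np.array([1.4-.065*i for i in range(23)]+[-.02])
x=101-r*np.cos(T)+5*np.sin(T);z=104+r*np.sin(T)+5*np.cos(T)
for i in range(1,24): print(round(T[i],3),np.round([-(x[i]-x[i-1])/75,-(z[i]-z[i-1])/75],3),round(x[i]),round(z[i]))
E
```

```text
1.335 [0.107 0.018] 77 227
1.27 [0.106 0.025] 69 225
1.205 [0.104 0.031] 61 223
1.14 [0.102 0.038] 53 220
1.075 [0.099 0.045] 46 216
1.01 [0.096 0.051] 39 213
0.945 [0.092 0.057] 32 208
0.88 [0.088 0.063] 25 204
0.815 [0.084 0.068] 19 198
0.75 [0.079 0.074] 13 193
0.685 [0.074 0.079] 7 187
0.62 [0.069 0.083] 2 181
0.555 [0.064 0.088] -3 174
0.49 [0.058 0.092] -7 167
0.425 [0.052 0.095] -11 160
0.36 [0.045 0.098] -14 153
0.295 [0.039 0.101] -17 145
0.23 [0.032 0.103] -20 137
0.165 [0.026 0.105] -21 129
0.1 [0.019 0.107] -23 121
0.035 [0.012 0.108] -24 113
-0.03 [0.005 0.108] -24 105
-0.02 [-0.    -0.017] -24 106
```

>>> servo_tool(
  series=[
    {"translation": [0, 0, 0.2], "dr": [0, 0, 0], "gripper": 1},
    {"translation": [0, 0, 0.25], "dr": [0, 0, 0], "gripper": 1},
    {"translation": [0, 0, 0.2], "dr": [0, 0, 0], "gripper": 1},
    {"translation": [0, 0, 0], "dr": [0, 0, 0], "gripper": 1},
    {"translation": [0.06, 0, 0], "dr": [0, 0, 0], "gripper": 1},
    {"translation": [0.07, 0, 0], "dr": [0, 0, 0], "gripper": 1},
    {"translation": [0.1, 0, 0.015], "dr": [0, 0, 0], "gripper": 1},
    {"translation": [0.1, 0, 0.025], "dr": [0, 0, 0], "gripper": 1},
    {"translation": [0.1, 0, 0.03], "dr": [0, 0, 0], "gripper": 1},
    {"translation": [0, 0, 0], "dr": [0, 0, 0], "gripper": 1},
  ],
)

```text
time_s: 16.5
tcp_pos: [0.5989, -0.1553, 0.225]
eef_rot: [3.141, -0.0, 2.969]
contact_force: [-0.2, -0.1, -0.4]
grip_width: 0.0004
grasp_force: 0.0
```

>>> servo_tool(
  series=[
    {"translation": [0.1, 0, 0.06], "dr": [0, 0, 0], "gripper": 1},
    {"translation": [0.1, 0, 0.045], "dr": [0, 0, 0], "gripper": 1},
    {"translation": [0.095, 0, 0.05], "dr": [0, 0, 0], "gripper": 1},
    {"translation": [0.09, 0, 0.06], "dr": [0, 0, 0], "gripper": 1},
    {"translation": [0.09, 0, 0.065], "dr": [0, 0, 0], "gripper": 1},
    {"translation": [0.085, 0, 0.07], "dr": [0, 0, 0], "gripper": 1},
    {"translation": [0.08, 0, 0.075], "dr": [0, 0, 0], "gripper": 1},
    {"translation": [0.075, 0, 0.08], "dr": [0, 0, 0], "gripper": 1},
    {"translation": [0.07, 0, 0.085], "dr": [0, 0, 0], "gripper": 1},
    {"translation": [0.065, 0, 0.09], "dr": [0, 0, 0], "gripper": 1},
  ],
)

```text
time_s: 17.75
tcp_pos: [0.5364, -0.1445, 0.1736]
eef_rot: [3.142, 0.0, 2.969]
contact_force: [0.4, -0.2, -0.4]
grip_width: -0.0003
grasp_force: 0.1
```

```bash
python3 - <<'E'
from h import *
go(p2w(-24,0,107),[np.pi,0,2.97])
a=env.grab_frame('scene')[...,::-1]
cv2.imwrite('pics/e2.png',cv2.resize(a[100:250,215:365],(450,450),interpolation=cv2.INTER_CUBIC))
E
```

```text
t 17.75 pf [ -1.4  -1.8 173.6] F [ 0.4 -0.2 -0.4] total shift units [0.302 0.023 0.888] rot units [ 0.    0.   -0.01]
```

View pics/e2.png

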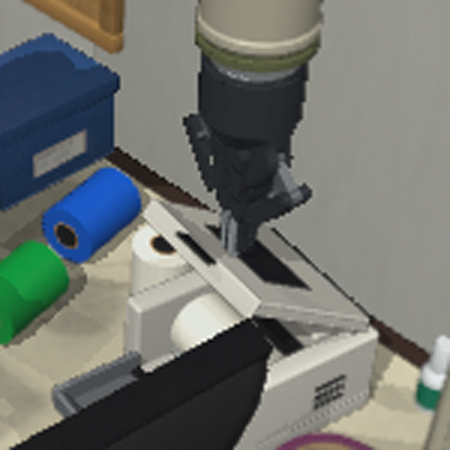

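The lid is half shut with the finger on its outer face (crop (232,245)), and the roll stays seated. I'll continue the arc.

>>> servo_tool(
  series=[
    {"translation": [0.06, 0, 0.09], "dr": [0, 0, 0], "gripper": 1},
    {"translation": [0.055, 0, 0.095], "dr": [0, 0, 0], "gripper": 1},
    {"translation": [0.045, 0, 0.1], "dr": [0, 0, 0], "gripper": 1},
    {"translation": [0.04, 0, 0.1], "dr": [0, 0, 0], "gripper": 1},
    {"translation": [0.035, 0, 0.1], "dr": [0, 0, 0], "gripper": 1},
    {"translation": [0.025, 0, 0.1], "dr": [0, 0, 0], "gripper": 1},
    {"translation": [0.02, 0, 0.1], "dr": [0, 0, 0], "gripper": 1},
    {"translation": [0.01, 0, 0.09], "dr": [0, 0, 0], "gripper": 1},
    {"translation": [0, 0, 0.06], "dr": [0, 0, 0], "gripper": 1},
    {"translation": [0, 0, 0.03], "dr": [0, 0, 0], "gripper": 1},
  ],
)

```text
time_s: 19.05
tcp_pos: [0.5153, -0.1408, 0.109]
eef_rot: [3.142, -0.0, 2.969]
contact_force: [-4.7, 1.2, 12.3]
grip_width: -0.0001
grasp_force: 6.6
```

Contact at z = 109 mm with 12 N means the lid is on its stop. I'll lift straight off and clear away.

>>> servo_tool(
  series=[
    {"translation": [0, 0, 0], "dr": [0, 0, 0], "gripper": 1},
    {"translation": [0, 0, -0.1], "dr": [0, 0, 0], "gripper": 1},
    {"translation": [0, 0, -0.3], "dr": [0, 0, 0], "gripper": 1},
    {"translation": [0, 0, -0.4], "dr": [0, 0, 0], "gripper": 1},
    {"translation": [0.2, 0.4, -0.4], "dr": [0, 0, 0], "gripper": 1},
    {"translation": [0.2, 0.5, -0.4], "dr": [0, 0, 0], "gripper": 1},
    {"translation": [0.2, 0.5, -0.2], "dr": [0, 0, 0], "gripper": 1},
    {"translation": [0.1, 0.5, 0], "dr": [0, 0, 0], "gripper": 1},
    {"translation": [0, 0.4, 0], "dr": [0, 0, 0], "gripper": 1},
    {"translation": [0, 0, 0], "dr": [0, 0, 0], "gripper": 1},
  ],
)

```text
time_s: 20.3
tcp_pos: [0.4933, 0.0405, 0.2446]
eef_rot: [3.141, 0.001, 2.973]
contact_force: [-0.4, 0.3, 0.6]
grip_width: 0.0003
grasp_force: 0.0
```

```bash
python3 - <<'E'
from h import *
a=env.grab_frame('scene')[...,::-1].copy();b=env.grab_frame('top')[...,::-1].copy()
x=cv2.resize(b[130:260,255:355],None,fx=4.4,fy=4.4,interpolation=cv2.INTER_CUBIC)
y=cv2.resize(a[125:255,225:345],None,fx=2.9,fy=4.4,interpolation=cv2.INTER_CUBIC)
for th,c in((0,(0,0,255)),(.1,(0,255,0))):
  for Y in(-71,71):
    X=p2w(90-148*np.cos(th)+5*np.sin(th),Y,104+148*np.sin(th)+5*np.cos(th))
    for cam,im,s,o in(('top',x,(4.4,4.4),(255,130)),('scene',y,(2.9,4.4),(225,125))):
      q=(proj(cam,X)-o+.5)*s; cv2.circle(im,(int(q[0]),int(q[1])),2,c,-1)
cv2.imwrite('pics/f0.png',np.hstack([x,y])); print(env.state()['tcp_pos'],env.state()['contact_force'])
E
```

```text
[0.49320653 0.03756587 0.24456194] [ 0.03862346 -0.79176405 -0.40593384]
```

View pics/f0.png

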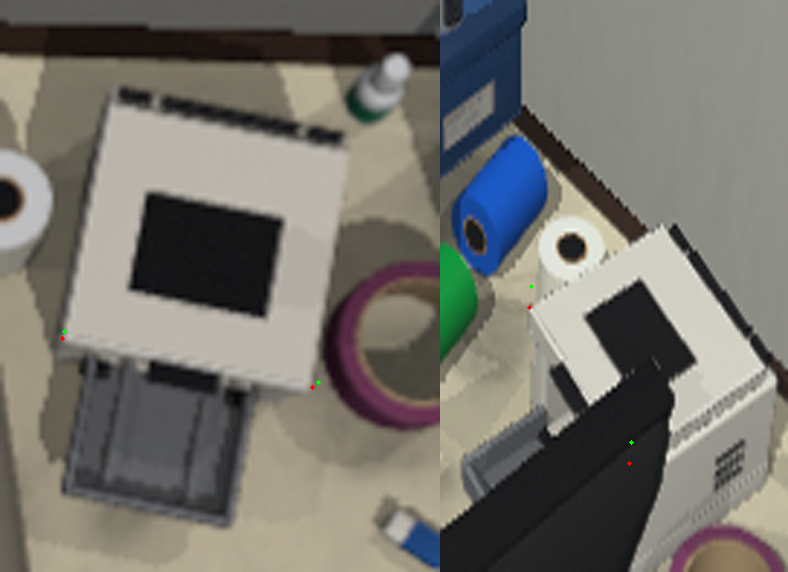

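The lid's front edge lies on the red "shut" marks (top crop (62,340) and (312,388)). Nothing else has moved, and the arm is clear.

```bash
python3 -c "
from plant import env
print(env.hand_in())"
```

```text
the job is handed in; nothing more can be done
None
```

The label roll is in the bay on its support rollers, the lid is fully shut, and the job was handed in at about 20 s of the 51 s allowed, with the other things on the desk untouched.

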